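# Set the nut dispenser's cap and tip out two hold-down nuts

### The job

Get the two black hold-down nuts out of the tip-over dispenser: with the canister upright, turn its cap until the one hole that the nuts fit through stands over the clear chamber at the front (centred, within about 10 degrees). Then swing the canister right over, forward, with its crank, so that both nuts drop into the steel tray below, and let go.

Things in the scene. Friction and masses are not known exactly. Their poses are not given: they have to be found in the camera images.
- pivot (a point): Centre of the tipping axle of the nut dispenser, 145 mm above the counter: a canister (white, clear in front, 79 x 72 x 110 mm) hung between two fixed grey uprights, steel tray below. Frame = fixed stand: z up, x = front, the way the top tips (roughly away from the robot), y along the axle towards the crank.
- canister (a joint): Tip angle of the canister, rad: 0 upright (start), grows as its top swings forward (stand +x) and over; stop at 2.65. Balanced and stiff: it stays where left, the crank needs about 3 N. The nuts slide out somewhere between 1.6 and 2.6.
- crank (a point): Middle of the crank's black grip: a sleeve 14 mm thick, 90 mm long, parallel to the axle, that spins freely on its pin. Pinch it from above, fingers closing along stand x. At tip angle q it lies, from the pivot in stand axes, at x = -0.0773 cos q + 0.0207 sin q, y = 0.122, z = 0.0773 sin q + 0.0207 cos q: from the robot's side up over the top to the far side.
- cap_grip (a point): On the cap's axis, 84 mm above the pivot: a black upright bar 12 mm thick (cap x), 38 mm long (cap y), 34 mm high, on a 102 mm disc; 22 mm above the disc, 12 mm below the bar's top. Holes 28 mm off the axis: 38 mm wide at cap +x, 14 mm wide 1.3 rad clockwise of it from above, 9 mm at 2.3 rad. The chamber's 24 mm square outlet lies 28 mm off the axis at stand +x.
- cap (a joint): Angle of the cap on the canister, rad, anticlockwise seen from above: 0 puts the 38 mm hole over the outlet, 1.3 the 14 mm hole, 2.3 the 9 mm hole. Range -0.4 to 2.6, starts at 0.6 to 1.4, turns with 0.05 N m and stays where it is left.
- tray (a point): Centre of the inner floor of the steel catch tray fixed under the canister; inside 174 mm along stand x, 104 mm along y, walls 31 mm high; floor 9 mm above the counter. Axes as the stand.
- nut1: First black steel hexagon nut, 17 mm across flats (20 mm over corners), 8 mm thick, origin at the centre of its underside; starts inside the clear chamber. It is not grasped.
- nut2: Second nut, alike, starting on top of the first.

How it is judged:
By the outcome, as a careful person would: the job done as asked, in the order asked, and still so for the second after the job is handed in, with the robot touching nothing.
It also fails if it takes over 48 s, if anything falls off the work surface, if the arm or the gripper's body presses on something with over 40 N, if the wrist force passes 120 N, or if a joint passes its speed limit or range.

### The arm

A 6-joint arm with a two-finger parallel gripper is mounted at the origin on the work surface. World frame = base frame: x ahead of the robot, y to its left, z up, the work surface at z = 0. Lengths are in mm, angles in rad, forces in N, time in s.
With the tool pointing down it reaches from about 400 to 925 mm from the base axis. Payload 12.5 kg.
Tool frame: the origin (TCP) lies midway between the tips of the shut fingers; the grasp point (between the pads) lies 19 mm behind it (bot.grip_depth is the distance from the TCP to the grasp point, in mm); z points along the fingers, y is the line along which they close (so a half turn about z gives the same grasp; the last joint's range is limited). The gripper opens to 95 mm and grips with 3 to 60 N. Pads are 20 mm wide; open, the fingers measure 119 mm over their backs; the gripper's body (75 mm by 180 mm) begins 59 mm behind the grasp point.
Start: joints at [-0.106, 0.491, 1.559, -0, 1.092, -0.106], TCP at [625.017, 0.021, 214.661] pointing down, gripper open.
Joint ranges: [-3.1, 3.1], [-0.84, 2.19], [0.05, 2.79], [-1.13, 4.28], [0.06, 2.93], [-2.69, 2.69]. Speed limits (rad/s): [2.22, 2.22, 2.79, 3.14, 3.14, 3.14].

### API

Orientations are given as a unit quaternion [w, x, y, z].
In Python, from plant import bot, fingers, planner, snapshot, get_calibration, workorder gives the robot as it stands. Calls block until the motion is done:
- bot.move_to(position, orientation): joint-space move of the TCP to a pose.
- bot.movel(position, rot=None, velocity=150, stop_force=None): straight line of the TCP; rot=None keeps the orientation; velocity is the mean speed in mm/s. With stop_force (N) it stops when the force on the tool has changed by that much, and returns True; else False.
- bot.move_joints(angles): joint-space move.
- fingers.open_gripper() and fingers.clamp(): open the fingers fully, or close them until they stop; the grip force is fixed at half the most.
- bot.sleep(seconds).
- planner.solve_ik(position, orientation): joint angles nearest the present ones, or None.
- bot.observe(): the state.
- snapshot(name): name is "scene" or "side" or "wrist"; returns the picture (480x640x3 uint8, red, green, blue); there is no depth.
- get_calibration(name): a dict with "vfov" (degrees; the focal length in pixels is half the picture's height over the tangent of half this angle, whatever the lens; pixels are square), "cx", "cy" (the principal point, pixels), "rvec" (rotation vector, rad) and "tvec" (3), from world to camera coordinates, as OpenCV has them; the wrist camera has in their place "hand_eye" (4x4, takes a point from camera to tool coordinates, whose origin is the TCP and whose axes are the flange's). Camera axes: x right, y down, z forward; pixel columns grow to the right and rows downward; lengths in mm; the calibration is good to about 2 mm. A picture is of the moment at which its call begins: read the wrist's pose just before it. get_calibration takes no time and is no camera call.
A pose or a line that the arm cannot do raises bot.Unreachable and nothing moves.
- workorder.finish_job(): hands the job in; it is judged then, once.
The state is a dict: "t": time; "joint_positions": joint angles; "qd": joint speeds; "effort": joint torques, N m; "position": TCP position; "ee_rot": TCP orientation; "force": force on the tool from outside, world axes, zero at the start; "ft_torque": the same for the moment, N m; "finger_gap": finger opening in mm; "grasp_force": force on a finger pad.
Only numpy, scipy, OpenCV 4.12 (cv2) and the standard library are available. Lean on these libraries where they do the work, as an engineer would, in place of code of your own. Each camera call takes 0.05 s, during which the arm holds its last target. There are 200 camera calls.

## Working session

There is one attempt and no reset: what is moved stays moved. The work goes in short steps, each a Python script; the robot and the scene stay as the last script left them, time stands still between calls to the robot, and variables do not carry over. Pictures are saved under pics/ and viewed, at most 10 in all, crops included, and the job is handed in when it is done.

```bash
mkdir -p pics; ls
python3 - <<'E'
from plant import *
import cv2
for n in ("scene","side","wrist"):
    cv2.imwrite(f"pics/{n}0.png",snapshot(n)[:,:,::-1]); print(n,get_calibration(n))
o=bot.observe(); print(o)
E
```

```text
pics
scene {'vfov': 53.2276487470226, 'cx': 319.39250871979453, 'cy': 241.80404073630578, 'rvec': array([ 1.6755738 ,  1.73396788, -0.78997455]), 'tvec': array([  -2.83433027, -227.96974904, 1204.25248861])}
side {'vfov': 57.54761177964997, 'cx': 324.78803321339313, 'cy': 241.3422728375757, 'rvec': array([ 0.55841028, -2.74488835,  1.08739081]), 'tvec': array([477.92641195, 245.11720587, 635.71160984])}
wrist {'vfov': 58.5653308383072, 'cx': 320.77282465435786, 'cy': 244.14699836811505, 'hand_eye': array([[-1.19637120e-04, -9.56323745e-01, -2.92309563e-01,
         8.22414956e+01],
       [ 9.99999327e-01, -4.51613058e-04,  1.06822113e-03,
        -8.23620303e-01],
       [-1.15357604e-03, -2.92309239e-01,  9.56323156e-01,
        -1.69341033e+02],
       [ 0.00000000e+00,  0.00000000e+00,  0.00000000e+00,
         1.00000000e+00]])}
{'t': 0.15, 'joint_positions': array([-1.05584620e-01,  4.91410877e-01,  1.55930615e+00, -1.08612657e-05,
        1.09171051e+00, -1.05610559e-01]), 'qd': array([-0.00087977, -0.00328098, -0.002385  ,  0.00041979,  0.00075091,
        0.00014561]), 'effort': array([ 3.16444048e-04, -6.12899423e+01, -2.58276522e+01,  6.91918633e-02,
        4.73701756e-02, -5.07232733e-05]), 'position': array([6.24821497e+02, 4.86182991e-02, 2.14203479e+02]), 'ee_rot': array([-3.21614708e-04,  7.07095777e-01,  7.07117662e-01, -2.66166777e-04]), 'force': array([ 0.58070044, -0.41238904, -0.36087407]), 'ft_torque': array([ 0.01377196, -0.01657233, -0.00332796]), 'grasp_force': 0.0, 'finger_gap': 95.00433467436415}
```

View pics/scene0.png

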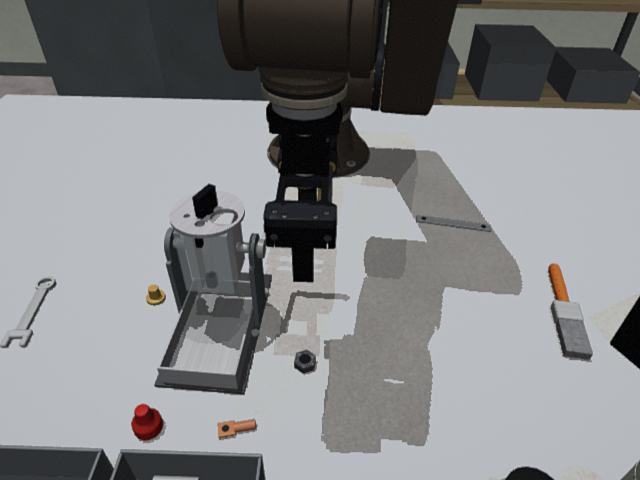

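View pics/wrist0.png

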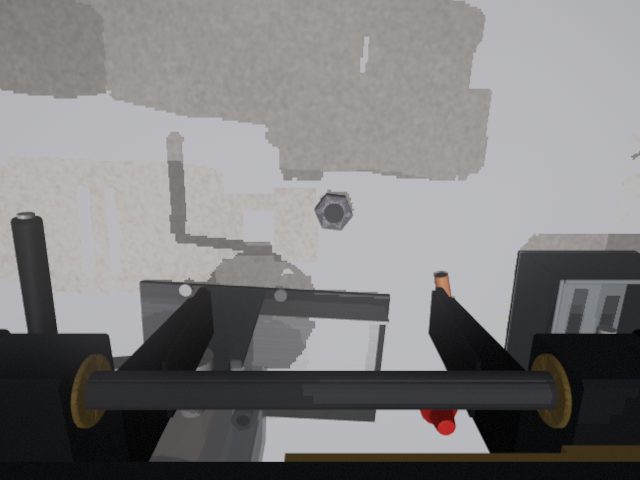

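View pics/side0.png

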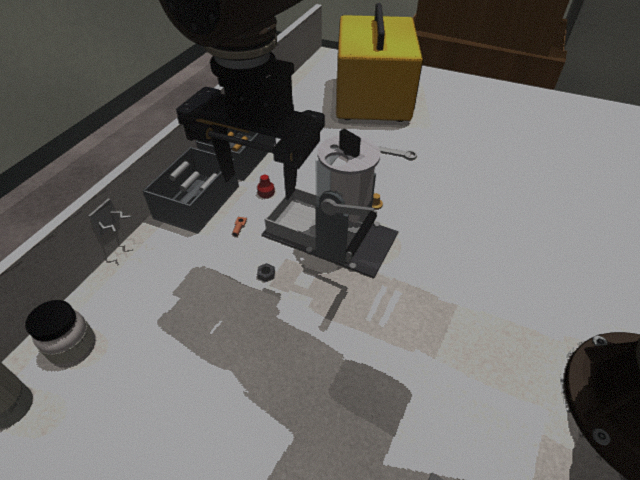

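The scene picture shows the dispenser with its cap bar at (205,200) and disc at about (207,214). The side picture shows the disc at (348,153). The wrist picture shows the crank grip as a black bar at (30,270), running along world y. Next I'll triangulate the cap and look from above.

```bash
cat > h.py <<'E'
from plant import *
import numpy as np, cv2
from scipy.spatial.transform import Rotation as R
def cam(n,o=None):
    c=get_calibration(n); f=240/np.tan(np.radians(c['vfov']/2))
    K=np.array([[f,0,c['cx']],[0,f,c['cy']],[0,0,1]])
    if n=='wrist':
        T=np.eye(4); w,x,y,z=o['ee_rot']; T[:3,:3]=R.from_quat([x,y,z,w]).as_matrix(); T[:3,3]=o['position']
        M=np.linalg.inv(T@c['hand_eye'])
    else:
        M=np.eye(4); M[:3,:3]=cv2.Rodrigues(c['rvec'])[0]; M[:3,3]=c['tvec']
    return K,M
def onplane(KM,uv,z):
    K,M=KM; d=M[:3,:3].T@np.linalg.inv(K)@[uv[0],uv[1],1]; p=-M[:3,:3].T@M[:3,3]
    return p+d*(z-p[2])/d[2]
def tri(A,a,B,b):
    X=cv2.triangulatePoints(A[0]@A[1][:3],B[0]@B[1][:3],np.array(a,float),np.array(b,float)); return (X[:3]/X[3]).ravel()
def proj(KM,p):
    K,M=KM; q=K@(M[:3,:3]@p+M[:3,3]); return q[:2]/q[2]
def quat(yaw): # tool down; tool y along world direction yaw
    y=np.array([np.cos(yaw),np.sin(yaw),0]); z=np.array([0,0,-1.]); x=np.cross(y,z)
    q=R.from_matrix(np.c_[x,y,z]).as_quat(); return np.array([q[3],q[0],q[1],q[2]])
E
python3 - <<'E'
from h import *
S,D=cam('scene'),cam('side')
p=tri(S,(207,215),D,(348,153)); print(p, onplane(S,(207,215),207),onplane(D,(348,153),207))
q=quat(0); print(q)
bot.move_to([p[0]-20,p[1]-10,430],q)
bot.sleep(.3)
o=bot.observe(); im=snapshot('wrist'); np.savez('w1.npz',im=im,pos=o['position'],rot=o['ee_rot'])
cv2.imwrite('pics/w1.png',im[:,:,::-1]); print(o['position'],o['t'])
E
```

```text
[ 539.44771145 -141.3338999   202.44443675] [ 546.93128363 -138.37408644  207.        ] [ 537.32950099 -137.50019065  207.        ]
[0.         0.70710678 0.70710678 0.        ]
[ 519.75892732 -150.97132927  429.28745959] 1.5417
```

View pics/w1.png

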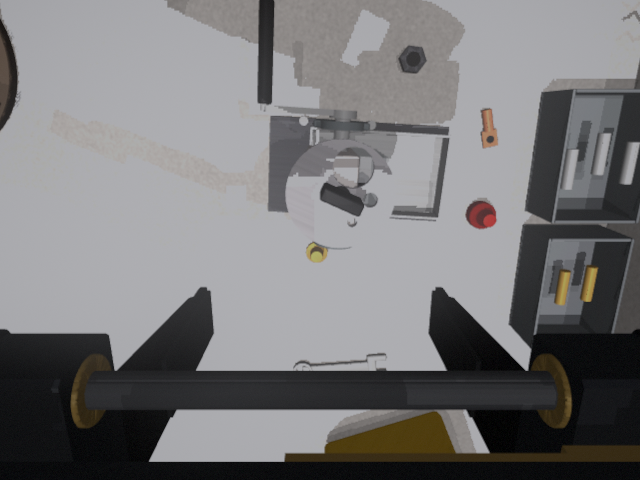

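From above, the disc centre is at about (337,193), the 38 mm hole at (353,167), and the small holes at (370,199) and (352,222). The crank sleeve runs from (266,0) to (264,103) and the tray corners are near (270,116) and (448,126). I'll zoom in to refine these.

Run:
```python
import numpy as np,cv2
im=np.load('w1.npz')['im'][90:260,245:460,::-1]
cv2.imwrite('pics/c1.png',cv2.resize(im,None,fx=3.5,fy=3.5,interpolation=cv2.INTER_CUBIC))
```

```text
(no output)
```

View pics/c1.png

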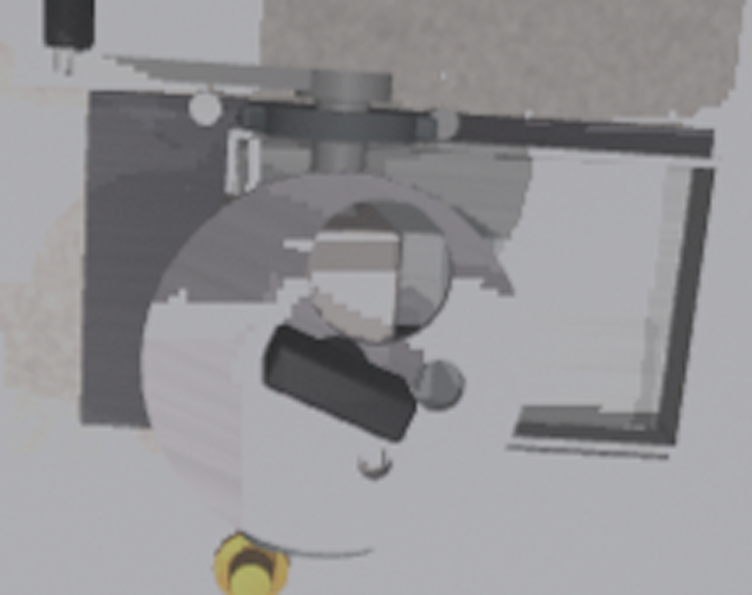

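The zoomed crop gives the big hole at (380,272), the 14 mm hole at (438,385), the 9 mm hole at (375,462), the sleeve end at (69,48), and the plate's rear edge from (88,92) to (80,423).

Run:
```python
from h import *
d=np.load('w1.npz'); C=cam('wrist',dict(position=d['pos'],ee_rot=d['rot']))
c=lambda x,y:np.array([x/3.5+245-.36,y/3.5+90-.36])
H=np.array([onplane(C,c(*p),207)[:2] for p in [(380,272),(438,385),(375,462)]])
a=-np.array([0,1.3,2.3]); m=28*np.c_[np.cos(a),np.sin(a)]
mc,Hc=m.mean(0),H.mean(0); U=(m-mc),(H-Hc)
th=np.arctan2((U[0][:,0]*U[1][:,1]-U[0][:,1]*U[1][:,0]).sum(),(U[0]*U[1]).sum())
Rm=np.array([[np.cos(th),-np.sin(th)],[np.sin(th),np.cos(th)]]); ctr=Hc-Rm@mc
print('cap world angle',th,'centre',ctr,'resid',H-(m@Rm.T+ctr))
print('disc', onplane(C,c(333,364),207), 'bar top',onplane(C,c(342,385),241), 'bar dir',onplane(C,c(405,425),241)-onplane(C,c(275,345),241))
g=d['im'][:,230:300].max(2); 
for r in range(5,98,15):
    w=np.where(g[r]<60)[0]+230; print(r,w.min(),w.max(),onplane(C,(w.mean(),r),165.7)[:2])
print('end',onplane(C,c(69,48),167)[:2])
A,B=onplane(C,c(88,92),6),onplane(C,c(80,423),6); print('plate',A,B,np.arctan2(*(A-B)[:2]))
F,G=onplane(C,c(715,168),40),onplane(C,c(677,445),40); print('rim',F,G,np.arctan2(*(F-G)[:2]))
```

```text
cap world angle 1.1453172362819097 centre [ 536.96736673 -140.7703856 ] resid [[ 0.00812026 -0.19593786]
 [-0.05921961 -0.04888889]
 [ 0.05109934  0.24482675]]
disc [ 536.67615281 -139.53316293  207.        ] bar top [ 537.39492475 -138.52141309  241.        ] bar dir [ 31.74969445 -19.59958357   0.        ]
5 260 273 [469.98496421  25.00041705]
20 259 273 [469.0836072   12.78075696]
35 259 272 [4.68165475e+02 3.33682870e-01]
50 259 272 [467.69465248 -12.34695372]
65 259 271 [466.74594016 -25.2683209 ]
80 259 271 [466.25251476 -38.4368031 ]
95 259 270 [465.27152557 -51.86009862]
end [465.00732415 -59.47740841]
plate [451.4440117  -71.83481846   6.        ] [ 443.83019189 -199.9312946     6.        ] 0.05936831925584797
rim [681.65891537 -97.92178718  40.        ] [ 676.17746361 -200.87550639   40.        ] 0.05319167843294507
```

The stand yaw is about -0.06, and the crank position agrees with the sleeve to within 1 mm. The cap angle is about 1.205, so it needs turning by -1.205.

Run:
```python
from h import *
P=[537,-140.3]
for a in (1.145,1.145-np.pi):
    for b in (a,a-1.205): print(b, planner.solve_ik([*P,216],quat(b)))
a=1.145
bot.move_to([*P,310],quat(a))
print(bot.movel([*P,216],velocity=120,stop_force=15), bot.observe()['position'])
fingers.clamp(); o=bot.observe(); print(o['finger_gap'],o['force'],o['grasp_force'],o['t'])
for k in range(1,7):
    bot.movel([*P,216],rot=quat(a-1.205*k/6),velocity=100); o=bot.observe(); print(o['t'],o['force'].round(1),o['ft_torque'].round(2),o['finger_gap'])
fingers.open_gripper()
bot.movel([*P,310],velocity=150)
bot.move_to([P[0]-20,P[1]-10,430],quat(0)); bot.sleep(.3)
o=bot.observe(); im=snapshot('wrist'); np.savez('w2.npz',im=im,pos=o['position'],rot=o['ee_rot'])
cv2.imwrite('pics/c2.png',cv2.resize(im[90:260,245:460,::-1],None,fx=3.5,fy=3.5,interpolation=cv2.INTER_CUBIC)); print(o['t'])
```

```text
1.145 [-3.74567891e-01  3.90205431e-01  1.73045834e+00 -4.44089210e-16
  1.02092889e+00 -1.51956789e+00]
-0.06000000000000005 [-3.74567891e-01  3.90205431e-01  1.73045834e+00 -4.44089210e-16
  1.02092889e+00 -3.14567891e-01]
-1.996592653589793 [-3.74567891e-01  3.90205431e-01  1.73045834e+00 -4.44089210e-16
  1.02092889e+00  1.62202476e+00]
-3.201592653589793 None
False [ 537.33100802 -140.41036127  216.69447851]
12.00552438452163 [ 1.23250913  1.62717919 -0.21018991] 29.99961107969284 4.8167
5.1667 [ 0.8  3.1 -0.3] [ 0.58 -0.39 -0.07] 11.81476101210258
5.5167 [3.2 3.6 0.4] [ 0.8  -0.5  -0.03] 11.684817079708628
5.8667 [ 3.3  3.7 -1.5] [ 0.89 -0.62 -0.06] 11.931469221442061
6.2167 [ 3.7  5.4 -0.9] [ 0.88 -0.62  0.01] 11.615271375142827
6.5667 [ 4.5  5.3 -1.2] [ 0.86 -0.71  0.01] 11.836448208973806
6.9167 [ 3.6  5.4 -1.1] [ 0.92 -0.69 -0.05] 11.784583953970134
9.9417
```

View pics/c2.png

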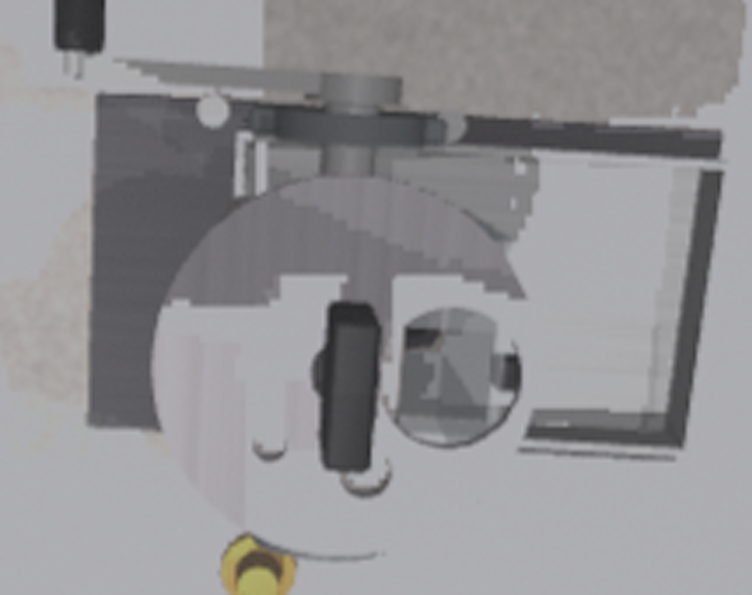

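The large hole now stands at (452,377), over the clear chamber at the front. The 14 mm hole is at (366,475) and the 9 mm hole at (270,443). I'll check the angle by fitting all three holes and carry on to the crank only if it's within tolerance.

Run:
```python
from h import *
d=np.load('w2.npz'); C=cam('wrist',dict(position=d['pos'],ee_rot=d['rot']))
c=lambda x,y:np.array([x/3.5+245-.36,y/3.5+90-.36])
H=np.array([onplane(C,c(*p),207)[:2] for p in [(452,377),(366,475),(270,443)]])
a=-np.array([0,1.3,2.3]); m=28*np.c_[np.cos(a),np.sin(a)]
u,v=m-m.mean(0),H-H.mean(0)
th=np.arctan2((u[:,0]*v[:,1]-u[:,1]*v[:,0]).sum(),(u*v).sum()); print('cap q',th+.06,'end',onplane(C,c(79,50),167)[:2])
assert abs(th+.06)<.09
Y=-.06; P=np.array([536.8,-140.4,145.]); Rz=R.from_euler('z',Y).as_matrix(); q0=quat(Y)
def G(q): return P+Rz@[-77.3*np.cos(q)+20.7*np.sin(q),124,77.3*np.sin(q)+20.7*np.cos(q)]-[0,0,19]
g=G(0); print(g)
bot.move_to(g+[0,0,110],q0)
print(bot.movel(g,velocity=130,stop_force=15))
fingers.clamp(); o=bot.observe(); print(o['finger_gap'],o['force'].round(1),o['grasp_force'],o['t'])
for q in np.linspace(0,2.62,24)[1:]:
    bot.movel(G(q),velocity=35); o=bot.observe()
    print(round(q,2),round(o['t'],1),o['force'].round(1),round(o['finger_gap'],1))
    if np.linalg.norm(o['force'])>40: print('STOP'); break
for n in ('scene','side'): cv2.imwrite(f'pics/{n}3.png',snapshot(n)[:,:,::-1])
```

```text
cap q -0.004861920255968322 end [464.96232538 -59.18539001]
[467.07463507 -11.98791535 146.7       ]
False
12.932694252622387 [ 3.7  0.6 -0.6] 29.998287856578827 13.15
0.11 13.6 [5.4 0.5 0.2] 13.1
0.23 14.0 [ 5.4  0.1 -0.3] 13.2
0.34 14.4 [ 5.8  0.  -0. ] 13.4
0.46 14.8 [ 6.4 -0.2 -1.2] 13.1
0.57 15.2 [ 6.5 -1.1 -4.4] 13.3
0.68 15.6 [ 6.5 -0.1 -4.7] 13.1
0.8 16.0 [ 5.7 -0.5 -6.2] 13.4
0.91 16.4 [ 4.7 -1.1 -7.6] 13.7
1.03 16.8 [ 3.8 -1.4 -6.3] 13.5
1.14 17.2 [ 2.7  0.4 -5. ] 13.5
1.25 17.6 [ 3.2 -0.3 -3.8] 13.0
1.37 18.1 [ 3.5  0.  -3. ] 13.6
1.48 18.5 [ 3.4  0.7 -1.3] 13.1
1.59 18.9 [4.1 1.  0.6] 13.3
1.71 19.3 [4.7 1.6 1.9] 13.2
1.82 19.7 [5.2 2.6 1.9] 13.4
1.94 20.1 [6.6 2.  2.3] 13.3
2.05 20.5 [6.2 2.6 2. ] 13.3
2.16 20.9 [6.  0.8 2.3] 13.1
2.28 21.3 [6.2 1.3 0.4] 13.5
2.39 21.7 [7.6 3.5 0.4] 13.3
2.51 22.1 [ 8.2  2.7 -0.8] 13.5
2.62 22.5 [ 8.   2.1 -1.7] 13.4
```

View pics/scene3.png

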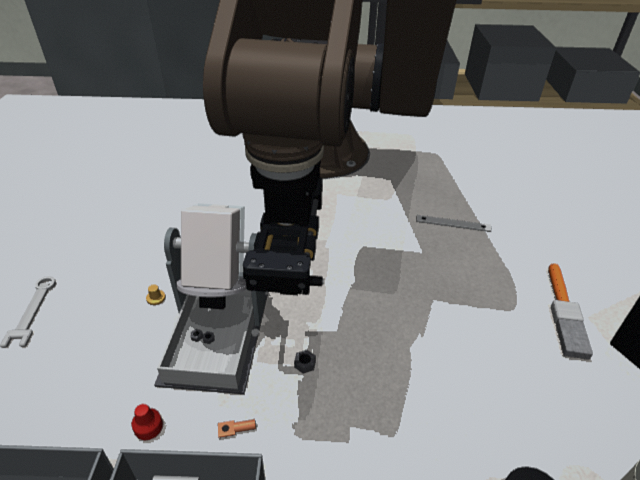

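The canister is over, and both nuts lie in the tray at (197,335) and (208,338). Next I'll release the crank, back off, check and hand in.

Run:
```python
from h import *
fingers.open_gripper(); p=bot.observe()['position']
print(bot.movel(p+[0,0,130],velocity=130)); bot.sleep(.5)
cv2.imwrite('pics/scene4.png',cv2.resize(snapshot('scene')[180:400,120:340,::-1],None,fx=2.5,fy=2.5)); o=bot.observe(); print(o['t'],o['force'])
```

```text
False
25.7167 [0.25375318 0.37893086 0.64584235]
```

View pics/scene4.png

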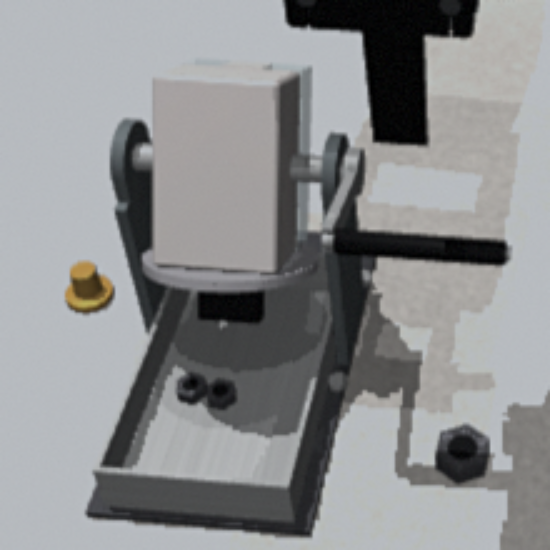

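Both nuts are in the tray, at (191,388) and (221,393) in this crop. The canister is staying tipped and the gripper is clear of everything.

```bash
python3 -c "
from plant import *
print(workorder.finish_job())"
```

```text
the job is handed in; nothing more can be done
None
```

Job handed in at about 26 s: the cap's 38 mm hole was set over the chamber (within about 0.5°, by camera), the canister was tipped over, and both nuts are in the tray with the crank released.

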